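# Make up two shoe-care kits

## Task

Make up the two shoe-care kits on the cabinet: the black tray gets the black shoe cream and the dark brush; the tan tray gets the brown shoe cream, the pale brush and the yellow suede eraser. Lay each brush bristles down in its tray's long compartment, and put the jars (upright, set down gently, they are glass) and the eraser (flat) in the small compartments, one thing to a compartment, either one will do. Leave the grey-lidded jar, the key bowl and the wire ornament where they are.

Things in the scene. Friction and masses are not known exactly. Their poses are not given: they have to be found in the camera images.
- black_tray: Black kit tray with two dividers. 200 mm along x, 170 along y, loose, 0.7 kg, empty at the start. Walls 6 mm thick, rim 16 mm and dividers 15 mm high, floor 5 mm thick. Origin: centre of the underside, z up. Long compartment: centre (0, +41) mm, inside 188 x 76. Two small ones: centres (+48.5, -41) and (-48.5, -41) mm, inside 91 x 76 each.
- tan_tray: Tan (cognac brown) kit tray, of the same make as the black tray. 200 mm along x, 170 along y, loose, 0.7 kg, empty at the start. Walls 6 mm thick, rim 16 mm and dividers 15 mm high, floor 5 mm thick. Origin: centre of the underside, z up. Long compartment: centre (0, +41) mm, inside 188 x 76. Two small ones: centres (+48.5, -41) and (-48.5, -41) mm, inside 91 x 76 each.
- dark_brush: Shoe brush with a dark walnut block and black bristles, lying bristles down, 0.13 kg: 130 mm along x, 44 high in all. Block 44 mm wide (along y), its sides 24 to 44 mm above the underside, rounded edges; below it rigid bristles 120 x 36 mm, 24 deep. Origin: centre of the bristles' underside, z up. Both ends alike.
- light_brush: Shoe brush with a pale beech block and light bristles, lying bristles down, 0.13 kg: 130 mm along x, 44 high in all. Block 44 mm wide (along y), its sides 24 to 44 mm above the underside, rounded edges; below it rigid bristles 120 x 36 mm, 24 deep. Origin: centre of the bristles' underside, z up. Both ends alike.
- black_jar: Black shoe cream with a black lid, straight-sided glass jar with a screw lid, standing upright: 49 mm across, lid 50 mm across, 46 mm high in all (lid from 29 to 46 mm). Origin at the centre of the underside, z up. About 0.12 kg.
- brown_jar: Brown shoe cream with a dark brown lid, straight-sided glass jar with a screw lid, standing upright: 49 mm across, lid 50 mm across, 46 mm high in all (lid from 29 to 46 mm). Origin at the centre of the underside, z up. About 0.12 kg.
- eraser: Suede eraser: yellow rubber block with a grey band round its middle, 62 mm along its x, 34 mm wide along y, 30 mm high. Origin at the centre of the underside, z up. About 0.05 kg; it lies flat and either end is alike.
- grey_jar: Neutral shoe cream with a plain grey lid: not part of either kit, to be left alone. It stands among the stock. A straight-sided glass jar with a screw lid, standing upright: 49 mm across, lid 50 mm across, 46 mm high in all (lid from 29 to 46 mm). Origin at the centre of the underside, z up. About 0.12 kg.
- key_bowl: Small blue ceramic bowl with keys in it, 120 mm across the rim, 42 mm high, beyond the stock; to be left alone. Origin at the centre of the underside.
- ornament: Black wire polyhedron ornament, about 110 mm across and 90 mm high; to be left alone. Origin at the centre of the underside.
Not all that is in view belongs to the job. What is shaped like the black_jar but green is not meant. Of the things that look like the eraser, the larger one is meant.

How it is judged (in metres and radians):
At the end, for the whole second after the job is handed in: Each listed thing rests on the floor (5 mm) of its own compartment of its tray, centre inside it, level to 0.10 rad, brushes in the long ones; trays flat on the top; all at rest (0.02 m/s, 0.2 rad/s). Grey jar, bowl and ornament within 25 mm of where they stood, upright (0.15 rad) (x of dark_brush in the frame of black_tray between -0.033 and 0.033 m and y of dark_brush in the frame of black_tray between 0.018 and 0.066 m and z of dark_brush in the frame of black_tray between 0.001 and 0.01 m and angle between each of dark_brush, light_brush's own z axis and vertical below 0.1 rad and x of light_brush in the frame of tan_tray between -0.033 and 0.033 m and y of light_brush in the frame of tan_tray between 0.018 and 0.066 m and z of light_brush in the frame of tan_tray between 0.001 and 0.01 m and ((x of black_jar in the frame of black_tray between 0.008 and 0.092 m and y of black_jar in the frame of black_tray between -0.072 and -0.01 m and z of black_jar in the frame of black_tray between 0.001 and 0.01 m and angle between black_jar's own z axis and vertical below 0.1 rad) or (x of black_jar in the frame of black_tray between -0.092 and -0.008 m and y of black_jar in the frame of black_tray between -0.072 and -0.01 m and z of black_jar in the frame of black_tray between 0.001 and 0.01 m and angle between black_jar's own z axis and vertical below 0.1 rad)) and (((x of brown_jar in the frame of tan_tray between 0.008 and 0.092 m and y of brown_jar in the frame of tan_tray between -0.072 and -0.01 m and z of brown_jar in the frame of tan_tray between 0.001 and 0.01 m and angle between brown_jar's own z axis and vertical below 0.1 rad) and (x of eraser in the frame of tan_tray between -0.092 and -0.008 m and y of eraser in the frame of tan_tray between -0.072 and -0.01 m and z of eraser in the frame of tan_tray between 0.001 and 0.01 m and angle between eraser's own z axis and vertical below 0.1 rad)) or ((x of brown_jar in the frame of tan_tray between -0.092 and -0.008 m and y of brown_jar in the frame of tan_tray between -0.072 and -0.01 m and z of brown_jar in the frame of tan_tray between 0.001 and 0.01 m and angle between brown_jar's own z axis and vertical below 0.1 rad) and (x of eraser in the frame of tan_tray between 0.008 and 0.092 m and y of eraser in the frame of tan_tray between -0.072 and -0.01 m and z of eraser in the frame of tan_tray between 0.001 and 0.01 m and angle between eraser's own z axis and vertical below 0.1 rad))) and angle between each of black_tray, tan_tray's own z axis and vertical below 0.05 rad and height (world z) of each of black_tray, tan_tray below 0.006 m and linear speed of each of dark_brush, light_brush, black_jar, brown_jar, eraser, black_tray, tan_tray below 0.02 m/s and angular speed of each of dark_brush, light_brush, black_jar, brown_jar, eraser, black_tray, tan_tray below 0.2 rad/s and distance of each of grey_jar, key_bowl, ornament from where it was at the start of the episode below 0.025 m and angle between each of grey_jar, key_bowl, ornament's own z axis and vertical below 0.15 rad); the robot touches nothing.
It fails at once if the grey jar, key bowl or ornament is pushed away or tipped over (distance of any of grey_jar, key_bowl, ornament from where it was at the start of the episode above 0.025 m or angle between any of grey_jar, key_bowl, ornament's own z axis and vertical above 0.3 rad).
It fails at once if a glass jar is dropped: it falls free of the fingers faster than 0.7 m/s (a drop of about 25 mm) ((contact force between the fingers and black_jar below 0.1 N and linear speed of black_jar above 0.7 m/s) or (contact force between the fingers and brown_jar below 0.1 N and linear speed of brown_jar above 0.7 m/s)).
It also fails if it takes over 131 s, if anything falls off the work surface, if the arm or the gripper's body presses on something with over 40 N, if the wrist force passes 120 N, or if a joint passes its speed limit or range.

## Robot

A 6-joint arm with a two-finger parallel gripper is mounted at the origin on the work surface. World frame = base frame: x ahead of the robot, y to its left, z up, the work surface at z = 0. Lengths are in mm, angles in rad, forces in N, time in s.
With the tool pointing down it reaches from about 325 to 850 mm from the base axis. Payload 4.4 kg.
Tool frame: the origin (TCP) lies on the centre line of the jaws, within the pads' length; the fingertips stand 17 mm ahead of it and the grasp point (between the pads) lies 2 mm behind it; z points along the fingers, y is the line along which they close (so a half turn about z gives the same grasp; the last joint's range is limited). The gripper opens to 94 mm and grips with 3 to 60 N. Pads are 16 mm wide; open, the fingers measure 119 mm over their backs; the gripper's body (75 mm by 177 mm) begins 78 mm behind the grasp point.
Start: joints at [1.19, 0.207, 1.542, -0, 1.393, -0.15], TCP at [131.545, 559.753, 222.447] pointing down, gripper open.
Joint ranges: [-2.73, 2.73], [-0.86, 2.22], [0.23, 2.46], [-1.11, 4.25], [0.08, 2.63], [-2.82, 2.82]. Speed limits (rad/s): [2.79, 2.79, 3.14, 3.14, 3.14, 3.14].

## Interface

Orientations are given as a unit quaternion [x, y, z, w].
In Python, from bench import read_state, viewer, hand_in gives the robot as it stands.
- The arm moves only by the shell command python3 -m inch 'ROWS' [FORCE]. ROWS is JSON, a list that holds one entry, the list of rows, each a list of 5 numbers: the closure, from -1 (fully open) to 1 (shut), then the shift along the tool's x, y, z in cm, then the turn about the tool's z in rad. A call has 1 to 20 rows; each row is the pose to reach, as a shift and turn from the pose commanded when the call began, along the tool's axes at that moment; what a row does not reach only later rows make up. A row lasts 1/12 s, in which the tool goes at most 41.7 mm and 7.16 degrees, less where a joint would pass 70% of its speed; a pose out of reach is approached as far as the arm can. A call with a gripper value outside its range is refused whole. The fingers move at their own pace and stop on an object; FORCE is the grip in N (left out, the last holds). Time passes only in rows, so rows that repeat a pose let the fingers close. It gives the time, the measured TCP pose, the force, the opening and the grip force at its end, in the units of the state.
- read_state(): the state, without advancing time (a new reading comes with each control period).
- viewer.snapshot(name): name is "scene" or "side" or "wrist"; returns a dict with "pixels" (384x512x3 uint8, blue, green, red), "range_z" (384x512 float32, mm along the optical axis (not along the pixel's ray), 0 where there is no reading), "K" (3x3 intrinsics, pixels), "k1" (the pictures are not rectified: a ray, as slopes to the right and down, at radius r is drawn at 1 + k1 r^2 times it, then the intrinsics apply), "pose" (4x4, takes a point from camera to world coordinates). Camera axes: x right, y up, looking along -z (the intrinsics and any distortion apply to the point x, -y, -z); pixel columns grow to the right and rows downward; lengths in mm; the calibration is good to about 2 mm. A picture is of the moment at which its call begins.
- hand_in(): hands the job in; it is judged then, once.
The state is a dict: "t": time; "q": joint angles; "joint_vel": joint speeds; "joint_torque": joint torques, N m; "ee_pos": TCP position; "tcp_rot": TCP orientation; "wrist_force": force on the tool from outside, world axes, zero at the start; "torque": the same for the moment, N m; "width": opening from 0.0 (shut) to 1.0 (fully open); "finger_force": force on a finger pad.
Only numpy, scipy, OpenCV 4.12 (cv2) and the standard library are available. Lean on these libraries where they do the work, as an engineer would, in place of code of your own. Each camera call takes 0.05 s, during which the arm holds its last target. There are 200 camera calls.

## Working session

There is one attempt and no reset: what is moved stays moved. The work goes in short steps, Python scripts to look and compute and a shell command to move; the robot and the scene stay as the last step left them, time stands still between calls to the robot, and variables do not carry over. Pictures are saved under pics/ and viewed, at most 14 in all, crops included, and the job is handed in when it is done.

```bash
ls; mkdir -p pics
cat > h.py <<'E'
import numpy as np, cv2
from bench import read_state, viewer
def snap(n):
    s=viewer.snapshot(n); np.savez('%s.npz'%n,**s); return s
def ld(n): return dict(np.load('%s.npz'%n))
def ray(s,u,v):
    K=s['K']; x=(np.asarray(u,float)-K[0,2])/K[0,0]; y=(np.asarray(v,float)-K[1,2])/K[1,1]
    x0,y0=x.copy(),y.copy()
    for _ in range(20):
        f=1+float(s['k1'])*(x*x+y*y); x,y=x0/f,y0/f
    return np.stack([x,-y,-np.ones_like(x)],-1)
def onplane(s,u,v,z):
    d=ray(s,u,v)@s['pose'][:3,:3].T; o=s['pose'][:3,3]
    return o+d*((z-o[2])/d[...,2])[...,None]
def cloud(s):
    v,u=np.mgrid[0:384,0:512]; d=ray(s,u,v)*s['range_z'][...,None]
    return d@s['pose'][:3,:3].T+s['pose'][:3,3]
E
python3 - <<'E'
from h import *
for n in('scene','side','wrist'):
    s=snap(n); cv2.imwrite('pics/%s0.png'%n,s['pixels']); print(n,s['pose'].round(2).tolist(),s['K'].tolist(),s['k1'])
a=np.vstack([np.hstack([ld('scene')['pixels'],ld('side')['pixels']])]); cv2.imwrite('pics/two.png',cv2.resize(a,(800,300)))
st=read_state(); print(st)
E
```

```text
pics
scene [[-0.24, -0.78, 0.58, 1069.32], [0.97, -0.2, 0.14, 117.39], [0.01, 0.6, 0.8, 762.2], [0.0, 0.0, 0.0, 1.0]] [[373.8349208943859, 0.0, 258.65617666742395], [0.0, 373.8349208943859, 190.78703039555472], [0.0, 0.0, 1.0]] 0.036908654927846556
side [[0.99, 0.06, -0.09, 446.62], [-0.11, 0.67, -0.74, -734.29], [0.02, 0.74, 0.67, 709.35], [0.0, 0.0, 0.0, 1.0]] [[391.5411509924646, 0.0, 262.9057324010382], [0.0, 391.5411509924646, 192.67356942055073], [0.0, 0.0, 1.0]] 0.031577923494163225
wrist [[0.23, -0.93, -0.28, 48.7], [0.97, 0.22, 0.07, 579.76], [-0.0, -0.28, 0.96, 382.87], [0.0, 0.0, 0.0, 1.0]] [[268.50173724575046, 0.0, 259.4375070456839], [0.0, 268.50173724575046, 190.80776690404005], [0.0, 0.0, 1.0]] -0.0492200733459104
{'t': 0.15, 'q': array([ 1.18950024e+00,  2.07255114e-01,  1.54260242e+00, -2.31636979e-05,
        1.39350822e+00, -1.50486452e-01]), 'joint_vel': array([-1.89346427e-03, -7.71204034e-04, -3.05717568e-03,  2.17856381e-05,
       -1.28865857e-03, -5.90525003e-04]), 'joint_torque': array([-3.02243052e-04, -3.71305096e+01, -2.81815571e+01,  6.98242988e-02,
        3.25649860e-02, -8.26394398e-05]), 'ee_pos': array([131.32798659, 559.19298059, 221.55109153]), 'tcp_rot': array([ 1.15146741e-01,  9.93348097e-01, -8.58389601e-04, -2.21959924e-04]), 'wrist_force': array([ 0.76633905, -0.15342771,  0.31674576]), 'torque': array([0.02619378, 0.00188367, 0.01308046]), 'finger_force': 0.0, 'width': 1.0000759689119094}
```

View pics/scene0.png

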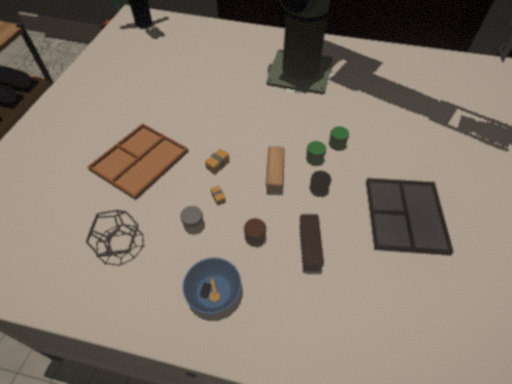

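View pics/side0.png

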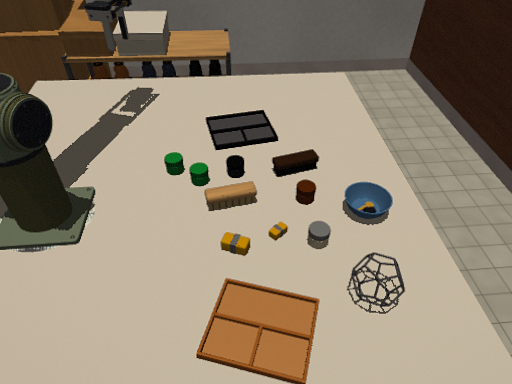

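Scene view: tan tray (138,160), black tray (408,215), pale brush (276,169), dark brush (311,241), brown jar (255,231), grey jar (192,218). Candidates that could be confused:
- **Black jar:** black (320,182), not the green ones at (316,151) and (340,136).
- **Eraser:** the large one at (217,160), not the small one at (218,194).

Next I'll check these in a close crop and measure.

Run:
```python
from h import *
s=ld('scene'); cv2.imwrite('pics/crop1.png',cv2.resize(s['pixels'][120:275,170:360],None,fx=4,fy=3.8,interpolation=cv2.INTER_CUBIC))
for n in('scene','side'):
    s=ld(n); P=cloud(s); print(n)
    ok=(s['range_z']>0)&(P[...,0]>200)&(P[...,0]<900)&(abs(P[...,1])<600)
    print('table z',np.median(P[ok&(abs(P[...,2])<15)][:,2]))
    m=(ok&(P[...,2]>21)&(P[...,2]<130)).astype(np.uint8)
    k,L,st,c=cv2.connectedComponentsWithStats(m)
    for i in range(1,k):
        if st[i,4]<25: continue
        q=P[L==i]; top=np.percentile(q[:,2],90); t=q[q[:,2]>top-5]
        (cx,cy),(w,h),a=cv2.minAreaRect(t[:,:2].astype(np.float32))
        if w<h: w,h,a=h,w,a+90
        print(c[i].round(),st[i,4],'top%.0f'%top,'ctr %.0f %.0f size %.0f %.0f ang %.0f'%(cx,cy,w,h,a),np.median(s['pixels'][L==i],0))
    hsv=cv2.cvtColor(s['pixels'],cv2.COLOR_BGR2HSV)
    z=(P[...,2]>2)&(P[...,2]<21)&ok
    k,L,st,c=cv2.connectedComponentsWithStats(cv2.morphologyEx(z.astype(np.uint8),cv2.MORPH_CLOSE,np.ones((3,3))))
    for i in range(1,k):
        if st[i,4]<400: continue
        q=P[(L==i)&z]; (cx,cy),(w,h),a=cv2.minAreaRect(q[:,:2].astype(np.float32)); print('tray?',c[i].round(),st[i,4],'ctr %.0f %.0f size %.0f %.0f ang %.1f'%(cx,cy,w,h,a),np.median(s['pixels'][L==i],0))
```

```text
scene
table z -1.0300104220027606
[339. 135.] 292 top46 ctr 301 159 size 49 49 ang 115 [ 59. 102.  60.]
[316. 150.] 307 top46 ctr 373 106 size 50 47 ang 10 [ 60. 103.  62.]
[275. 167.] 711 top44 ctr 454 14 size 131 42 ang 10 [ 85. 118. 150.]
[216. 158.] 258 top31 ctr 456 -142 size 62 36 ang 154 [ 66.  115.  148.5]
[320. 180.] 362 top46 ctr 472 132 size 49 49 ang 121 [43. 49. 53.]
[217. 193.] 45 top23 ctr 562 -106 size 35 21 ang 39 [ 67. 115. 153.]
[191. 216.] 425 top47 ctr 651 -140 size 48 48 ang 174 [ 96. 101. 106.]
[111. 230.] 606 top89 ctr 740 -290 size 69 69 ang 50 [83. 91. 98.]
[311. 240.] 1072 top44 ctr 643 137 size 127 43 ang 14 [46. 53. 64.]
[254. 229.] 435 top46 ctr 648 10 size 50 47 ang 15 [47. 58. 82.]
[210. 279.] 957 top41 ctr 796 -43 size 120 116 ang 16 [81. 71. 64.]
tray? [138. 160.] 4016 ctr 488 -356 size 200 222 ang 72.2 [ 68. 102. 147.]
tray? [407. 216.] 5411 ctr 501 350 size 209 193 ang 9.7 [59. 61. 67.]
tray? [212. 288.] 1652 ctr 795 -43 size 94 97 ang 15.1 [87. 78. 67.]
side
table z 2.001641320533622
[295. 160.] 651 top47 ctr 643 136 size 129 46 ang 15 [10. 20. 40.]
[173. 161.] 283 top48 ctr 303 159 size 50 48 ang 127 [ 35. 112.  10.]
[234. 163.] 277 top49 ctr 473 132 size 50 48 ang 92 [5. 5. 5.]
[198. 171.] 297 top49 ctr 373 106 size 50 47 ang 69 [ 35. 113.  10.]
[230. 193.] 835 top47 ctr 455 13 size 128 45 ang 9 [ 71. 121. 164.]
[305. 189.] 322 top49 ctr 649 8 size 48 47 ang 1 [ 5. 27. 72.]
[369. 197.] 736 top44 ctr 800 -44 size 118 117 ang 43 [88. 67. 44.]
[277. 228.] 131 top25 ctr 561 -109 size 44 25 ang 40 [  3. 133. 189.]
[318. 232.] 426 top49 ctr 651 -141 size 48 48 ang 168 [100. 105. 107.]
[235. 241.] 380 top33 ctr 458 -142 size 62 37 ang 156 [  2.  127.5 174. ]
[379. 276.] 693 top92 ctr 736 -290 size 70 66 ang 81 [58. 59. 61.]
tray? [281. 253.] 71697 ctr 550 56 size 1089 700 ang 90.0 [160. 182. 196.]
```

View pics/crop1.png

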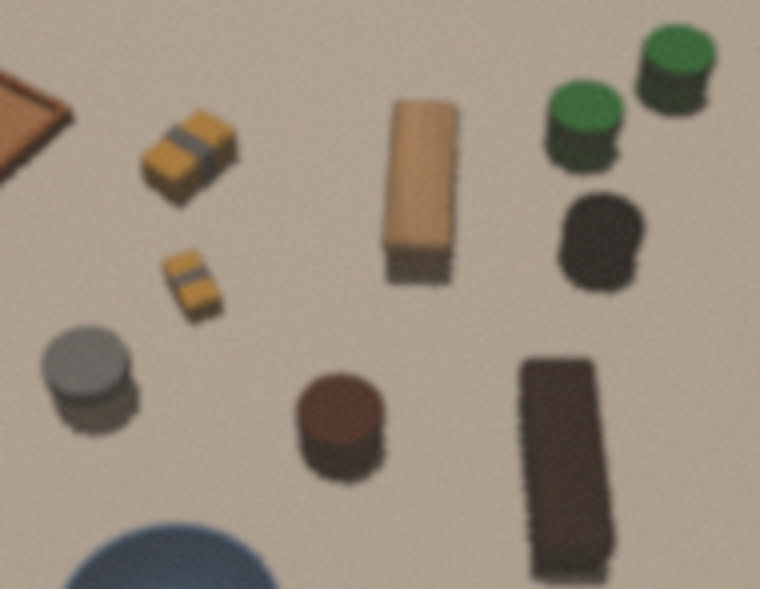

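The crop confirms the choice: black lid at (320,182), the larger eraser at (217,160), both brushes and the brown jar. Now the trays' pose from their rims.

Run:
```python
from h import *
for n,off in(('scene',-1),('side',2)):
    s=ld(n); P=cloud(s)-[0,0,off]; ok=s['range_z']>0
    for name,c in(('tan',(488,-356)),('blk',(501,350))):
        near=ok&(np.hypot(P[...,0]-c[0],P[...,1]-c[1])<150)
        for zl in (2.5,11):
            m=near&(P[...,2]>zl)&(P[...,2]<22)
            k,L,st,_=cv2.connectedComponentsWithStats(cv2.morphologyEx(m.astype(np.uint8),cv2.MORPH_CLOSE,np.ones((5,5)))); i=1+np.argmax(st[1:,4]); q=P[m&(L==i)]
            print(n,name,zl,len(q),cv2.minAreaRect(q[:,:2].astype(np.float32)))
        # colour silhouette outline on the rim plane
        hsv=cv2.cvtColor(s['pixels'],cv2.COLOR_BGR2HSV)
        m=(near&((hsv[...,1]>110) if name=='tan' else (hsv[...,2]<95))).astype(np.uint8)
        k,L,st,_=cv2.connectedComponentsWithStats(m); i=1+np.argmax(st[1:,4])
        v,u=np.nonzero(L==i)
        r=cv2.minAreaRect(np.stack([u,v],1).astype(np.float32))
        ct=max(cv2.findContours((L==i).astype(np.uint8),0,1)[0],key=cv2.contourArea)
        qd=cv2.approxPolyDP(cv2.convexHull(ct),10,True)[:,0]
        print('  corners',qd.tolist(),onplane(s,qd[:,0],qd[:,1],16.+off)[:,:2].round().tolist())
st=read_state();from scipy.spatial.transform import Rotation as R;print(R.from_quat(st['tcp_rot']).as_matrix().round(3))
```

```text
scene tan 2.5 4010 ((494.83935546875, -356.2292785644531), (234.93206787109375, 265.2276611328125), 71.27533721923828)
scene tan 11 914 ((494.1302185058594, -348.4407958984375), (174.66000366210938, 202.64483642578125), 69.90676879882812)
  corners [[144, 125], [186, 150], [134, 197], [88, 166]] [[380.0, -383.0], [441.0, -234.0], [620.0, -302.0], [557.0, -458.0]]
scene blk 2.5 5194 ((487.1155700683594, 350.235107421875), (233.73765563964844, 214.466064453125), 8.097733497619629)
scene blk 11 1145 ((499.5077209472656, 347.418701171875), (204.10450744628906, 172.94639587402344), 9.983672142028809)
  corners [[367, 179], [433, 182], [452, 252], [375, 249]] [[422.0, 249.0], [391.0, 410.0], [585.0, 444.0], [620.0, 280.0]]
side tan 2.5 8777 ((499.163330078125, -341.4320068359375), (196.87704467773438, 221.2051239013672), 69.93434143066406)
side tan 11 1831 ((497.3543395996094, -348.9111328125), (171.78207397460938, 201.2714385986328), 69.56722259521484)
  corners [[226, 278], [318, 299], [304, 383], [196, 356]] [[435.0, -237.0], [618.0, -305.0], [559.0, -464.0], [375.0, -399.0]]
side blk 2.5 2056 ((518.5438232421875, 354.83099365234375), (260.7828063964844, 263.9507141113281), 9.936063766479492)
side blk 11 525 ((501.925537109375, 346.8768310546875), (200.7008056640625, 178.537109375), 10.160018920898438)
  corners [[277, 137], [216, 149], [206, 118], [263, 110]] [[613.0, 277.0], [422.0, 229.0], [393.0, 406.0], [587.0, 442.0]]
[[-0.973  0.229 -0.001]
 [ 0.229  0.973 -0.002]
 [ 0.    -0.002 -1.   ]]
```

```bash
cat > go.py <<'E'
# go.py x y z psi_deg : shift (cm, tool axes) and turn from the present pose; psi = world angle of tool y
import sys, numpy as np
from bench import read_state
from scipy.spatial.transform import Rotation as R
s=read_state(); M=R.from_quat(s['tcp_rot']).as_matrix(); p=s['ee_pos']
for a in sys.argv[1:]:
    x,y,z,psi=map(float,a.split(',')); d=np.array([x,y,z])-p
    turn=-((np.radians(psi)-np.arctan2(M[1,1],M[0,1])+np.pi)%(2*np.pi)-np.pi)
    print(a,'->',(M.T@d/10).round(2),'turn %.3f rows %.1f'%(turn,max(np.linalg.norm(d)/41.7,abs(np.degrees(turn))/7.16)))
print(p.round(1),'w%.3f'%s['width'],'f%.1f'%s['finger_force'],'t%.1f'%s['t'],s['q'][5].round(2))
E
python3 go.py 472.5,132,110,100
```

```text
472.5,132,110,100 -> [-42.99 -33.76  11.2 ] turn -0.405 rows 13.4
[131.3 559.2 221.6] w1.000 f0.0 t0.1 -0.15
```

```bash
python3 -m inch '[[[-1,-43,-33.8,11.2,-0.405],[-1,-43,-33.8,11.2,-0.405],[-1,-43,-33.8,11.2,-0.405],[-1,-43,-33.8,11.2,-0.405],[-1,-43,-33.8,11.2,-0.405],[-1,-43,-33.8,11.2,-0.405],[-1,-43,-33.8,11.2,-0.405],[-1,-43,-33.8,11.2,-0.405],[-1,-43,-33.8,11.2,-0.405],[-1,-43,-33.8,11.2,-0.405],[-1,-43,-33.8,11.2,-0.405],[-1,-43,-33.8,11.2,-0.405],[-1,-43,-33.8,11.2,-0.405],[-1,-43,-33.8,11.2,-0.405],[-1,-43,-33.8,11.2,-0.405],[-1,-43,-33.8,11.2,-0.405],[-1,-43,-33.8,11.2,-0.405],[-1,-43,-33.8,11.2,-0.405]]]' 15; python3 go.py 472.5,132,32,100
python3 - <<'E'
from h import *
s=snap('wrist'); cv2.imwrite('pics/w1.png',s['pixels'])
E
```

```text
t: 1.65
ee_pos: [472.0, 133.3, 110.5]
tcp_rot: [-0.088, 0.996, 0.0, -0.0]
wrist_force: [0.3, 0.7, 0.1]
width: 0.998
finger_force: 0.0
472.5,132,32,100 -> [-0.03 -0.14  7.85] turn 0.001 rows 1.9
[472.  133.3 110.5] w0.998 f0.0 t1.6 -1.65
```

View pics/w1.png

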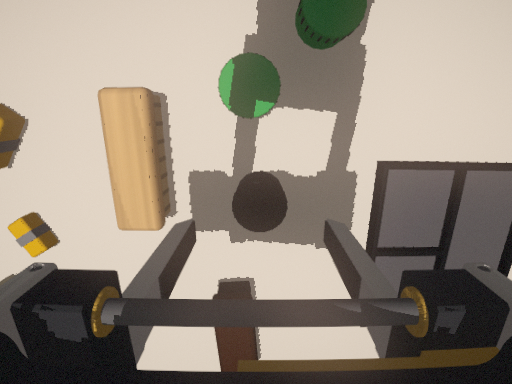

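The wrist view shows the black jar at (260,201), midway between the fingers (about 190 and 328), with the green one at (250,85) well behind. Going down to grasp.

```bash
python3 -m inch '[[[-1,0,-0.1,3,0],[-1,0,-0.1,5.5,0],[-1,0,-0.1,7.8,0],[-1,0,-0.1,7.8,0],[-1,0,-0.1,7.8,0],[1,0,-0.1,7.8,0],[1,0,-0.1,7.8,0],[1,0,-0.1,7.8,0],[1,0,-0.1,7.8,0],[1,0,-0.1,7.8,0],[1,0,-0.1,7.8,0],[1,0,-0.1,7.8,0],[1,0,-0.1,7.8,0],[1,0,-0.1,7.8,0],[1,0,-0.1,7.8,0]]]' 15; python3 go.py 472.5,132,110,100 459.8,298.3,110,100 459.8,298.3,38.5,100
```

```text
t: 2.95
ee_pos: [473.2, 131.6, 32.8]
tcp_rot: [-0.087, 0.996, 0.0, 0.0]
wrist_force: [-1.8, 0.1, 2.8]
width: 0.529
finger_force: 15.0
472.5,132,110,100 -> [ 0.06  0.05 -7.72] turn -0.001 rows 1.9
459.8,298.3,110,100 -> [-1.57 16.65 -7.72] turn -0.001 rows 4.4
459.8,298.3,38.5,100 -> [-1.57 16.65 -0.57] turn -0.001 rows 4.0
[473.2 131.6  32.8] w0.529 f15.0 t3.0 -1.65
```

```bash
python3 -m inch '[[[1,0,0,-3,0],[1,0,0,-6,0],[1,-0.4,4,-7.7,0],[1,-0.8,8,-7.7,0],[1,-1.2,12,-7.7,0],[1,-1.6,16.0,-7.7,0],[1,-1.6,16.65,-7.7,0],[1,-1.6,16.65,-6.5,0],[1,-1.6,16.65,-4,0],[1,-1.6,16.65,-2,0],[1,-1.6,16.65,-1,0],[1,-1.6,16.65,-1,0],[1,-1.6,16.65,-1,0]]]' 15; python3 go.py 459.8,298.3,37.8,100
```

```text
t: 4.03
ee_pos: [459.5, 296.7, 41.5]
tcp_rot: [-0.086, 0.996, -0.001, -0.001]
wrist_force: [0.6, 0.3, -1.0]
width: 0.526
finger_force: 15.0
459.8,298.3,37.8,100 -> [-0.06  0.16  0.37] turn -0.002 rows 0.1
[459.5 296.7  41.5] w0.526 f15.0 t4.0 -1.33
```

```bash
python3 -m inch '[[[1,0,0.1,0.15,0],[1,0,0.1,0.3,0],[1,0,0.1,0.37,0],[1,0,0.1,0.37,0],[-0.45,0,0.1,0.37,0],[-0.45,0,0.1,0.37,0],[-0.45,0,0.1,0.37,0],[-0.45,0,0.1,0.37,0],[-0.45,0,0.1,0.37,0],[-0.45,0,0.1,-1.5,0],[-0.45,0,0.1,-4,0],[-0.45,0,0.1,-7.5,0],[-0.45,0,0.1,-7.5,0]]]' 15; python3 go.py 643,136.5,120,104.5 643,136.5,32,104.5
```

```text
t: 5.12
ee_pos: [464.3, 301.3, 124.3]
tcp_rot: [-0.087, 0.996, 0.002, 0.006]
wrist_force: [1.2, 0.4, 1.3]
width: 0.724
finger_force: 0.0
643,136.5,120,104.5 -> [-14.73 -19.33   0.55] turn -0.079 rows 5.8
643,136.5,32,104.5 -> [-14.63 -19.36   9.35] turn -0.079 rows 6.2
[464.3 301.3 124.3] w0.724 f0.0 t5.1 -1.33
```

```bash
python3 -m inch '[[[-1,-3,-3.8,0.2,-0.03],[-1,-6,-7.7,0.2,-0.079],[-1,-9,-11.6,0.2,-0.079],[-1,-12,-15.5,0.2,-0.079],[-1,-14.7,-19.3,0.2,-0.079],[-1,-14.7,-19.3,0.2,-0.079],[-1,-14.7,-19.3,0.2,-0.079],[-1,-14.7,-19.3,0.2,-0.079],[-1,-14.7,-19.3,0.2,-0.079],[-1,-14.7,-19.3,0.2,-0.079]]]' 15; python3 go.py 643,136.5,32,104.5
python3 - <<'E'
from h import *
s=snap('scene'); w=snap('wrist')
cv2.imwrite('pics/c2.png',np.hstack([cv2.resize(s['pixels'][120:300,300:480],(400,400)),cv2.resize(w['pixels'],(400,400))]))
E
```

```text
t: 5.95
ee_pos: [636.6, 135.7, 114.9]
tcp_rot: [-0.127, 0.992, 0.0, -0.001]
wrist_force: [-1.2, -0.1, -0.1]
width: 1.003
finger_force: 0.0
643,136.5,32,104.5 -> [-0.65 -0.09  8.29] turn 0.002 rows 2.0
[636.6 135.7 114.9] w1.003 f0.0 t6.0 -1.75
```

View pics/c2.png

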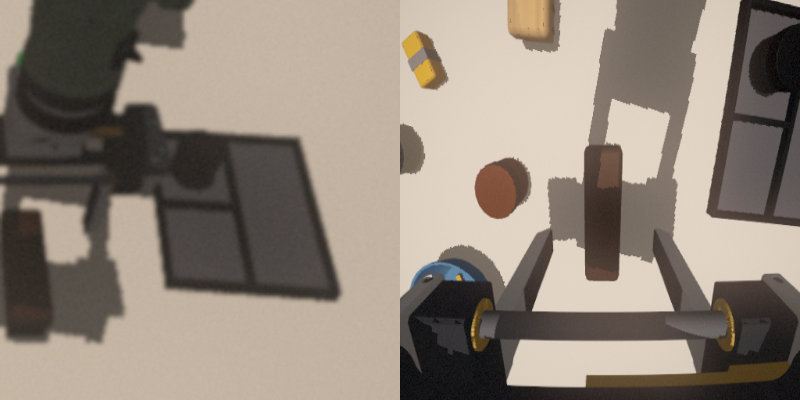

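The jar stands inside its small compartment (scene half, about 195,160), and the dark brush lies aligned between the fingers (wrist half, 602,215). Grasping the brush.

```bash
python3 -m inch '[[[-1,-0.6,-0.1,3,0],[-1,-0.6,-0.1,5.5,0],[-1,-0.6,-0.1,8.2,0],[-1,-0.6,-0.1,8.2,0],[-1,-0.6,-0.1,8.2,0],[1,-0.6,-0.1,8.2,0],[1,-0.6,-0.1,8.2,0],[1,-0.6,-0.1,8.2,0],[1,-0.6,-0.1,8.2,0],[1,-0.6,-0.1,8.2,0],[1,-0.6,-0.1,8.2,0],[1,-0.6,-0.1,8.2,0],[1,-0.6,-0.1,8.2,0],[1,-0.6,-0.1,8.2,0],[1,-0.6,-0.1,8.2,0]]]' 25; python3 go.py 643,136.5,120,104.5 493.3,387.6,110,100 493.3,387.6,38.5,100
```

```text
t: 7.3
ee_pos: [644.0, 135.3, 33.6]
tcp_rot: [-0.126, 0.992, 0.0, -0.0]
wrist_force: [0.3, 0.5, 1.2]
width: 0.469
finger_force: 25.0
643,136.5,120,104.5 -> [ 0.07  0.15 -8.64] turn 0.000 rows 2.1
493.3,387.6,110,100 -> [ 8.27 28.21 -7.63] turn 0.079 rows 7.3
493.3,387.6,38.5,100 -> [ 8.27 28.2  -0.48] turn 0.079 rows 7.0
[644.  135.3  33.6] w0.469 f25.0 t7.3 -1.75
```

```bash
python3 -m inch '[[[1,0,0,-4,0],[1,0,0,-7.6,0],[1,1,3.5,-7.6,0.02],[1,2,7,-7.6,0.04],[1,3.1,10.5,-7.6,0.06],[1,4.1,14,-7.6,0.079],[1,5.1,17.5,-7.6,0.079],[1,6.2,21,-7.6,0.079],[1,7.2,24.5,-7.6,0.079],[1,8.3,28.2,-7.6,0.079],[1,8.3,28.2,-7.6,0.079],[1,8.3,28.2,-6,0.079],[1,8.3,28.2,-3.5,0.079],[1,8.3,28.2,-1.5,0.079],[1,8.3,28.2,-1,0.079],[1,8.3,28.2,-1,0.079],[1,8.3,28.2,-1,0.079]]]' 25; python3 go.py 493.3,387.6,38.6,100
```

```text
t: 8.72
ee_pos: [493.4, 387.0, 43.6]
tcp_rot: [-0.087, 0.996, -0.0, 0.0]
wrist_force: [0.2, -0.4, -0.5]
width: 0.466
finger_force: 25.0
493.3,387.6,38.6,100 -> [-0.    0.06  0.5 ] turn -0.001 rows 0.1
[493.4 387.   43.6] w0.466 f25.0 t8.7 -1.22
```

```bash
python3 -m inch '[[[1,0,0,0.2,0],[1,0,0,0.4,0],[1,0,0,0.5,0],[1,0,0,0.5,0],[1,0,0,0.5,0],[-0.4,0,0,0.5,0],[-0.4,0,0,0.5,0],[-0.4,0,0,0.5,0],[-0.4,0,0,0.5,0],[-0.4,0,0,0.5,0],[-0.4,0,0,-1.5,0],[-0.4,0,0,-4,0],[-0.4,0,0,-7.5,0],[-0.4,0,0,-7.5,0],[-0.4,0,0,-7.5,0],[-0.4,0,0,-7.5,0]]]' 25; python3 go.py 648.5,9,110,70
```

```text
t: 10.05
ee_pos: [492.8, 387.1, 118.3]
tcp_rot: [-0.087, 0.996, -0.0, -0.0]
wrist_force: [0.5, -1.4, -0.3]
width: 0.701
finger_force: 0.0
648.5,9,110,70 -> [ -8.78 -39.94   0.83] turn 0.523 rows 9.8
[492.8 387.1 118.3] w0.701 f0.0 t10.1 -1.22
```

```bash
python3 -m inch '[[[-1,-0.9,-4,0.8,0.05],[-1,-1.8,-8,0.8,0.1],[-1,-2.7,-12,0.8,0.15],[-1,-3.6,-16,0.8,0.2],[-1,-4.5,-20,0.8,0.25],[-1,-5.4,-24,0.8,0.3],[-1,-6.3,-28,0.8,0.35],[-1,-7.2,-32,0.8,0.42],[-1,-8.1,-36,0.8,0.47],[-1,-8.8,-39.9,0.8,0.523],[-1,-8.8,-39.9,0.8,0.523],[-1,-8.8,-39.9,0.8,0.523],[-1,-8.8,-39.9,0.8,0.523],[-1,-8.8,-39.9,0.8,0.523],[-1,-8.8,-39.9,0.8,0.523]]]' 15; python3 go.py 648.5,9,32,70
python3 - <<'E'
from h import *
s=snap('side'); w=snap('wrist')
cv2.imwrite('pics/c3.png',np.hstack([cv2.resize(s['pixels'][90:220,150:330],(400,290)),cv2.resize(w['pixels'],(386,290))]))
E
```

```text
t: 11.3
ee_pos: [647.8, 11.4, 109.7]
tcp_rot: [0.172, 0.985, 0.0, -0.001]
wrist_force: [-0.1, -0.4, 0.4]
width: 1.002
finger_force: 0.0
648.5,9,32,70 -> [-0.16 -0.2   7.77] turn 0.003 rows 1.9
[647.8  11.4 109.7] w1.002 f0.0 t11.3 -1.34
```

View pics/c3.png

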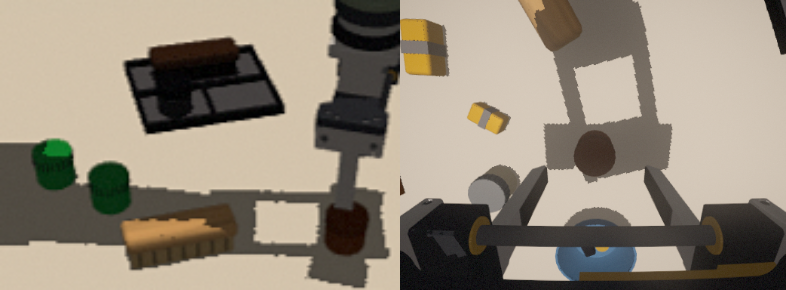

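Side half: the brush is in the long compartment and the jar in the small one. Wrist half: brown jar (594,153) is central and the grey jar (492,188) is clear. Grasping.

```bash
python3 -m inch '[[[-1,-0.1,-0.2,3,0],[-1,-0.1,-0.2,5.5,0],[-1,-0.1,-0.2,7.7,0],[-1,-0.1,-0.2,7.7,0],[-1,-0.1,-0.2,7.7,0],[1,-0.1,-0.2,7.7,0],[1,-0.1,-0.2,7.7,0],[1,-0.1,-0.2,7.7,0],[1,-0.1,-0.2,7.7,0],[1,-0.1,-0.2,7.7,0],[1,-0.1,-0.2,7.7,0],[1,-0.1,-0.2,7.7,0],[1,-0.1,-0.2,7.7,0],[1,-0.1,-0.2,7.7,0],[1,-0.1,-0.2,7.7,0]]]' 15; python3 go.py 648.5,9,140,70 527.3,-404.2,140,70  527.3,-404.2,42,70
```

```text
t: 12.65
ee_pos: [649.4, 7.6, 33.8]
tcp_rot: [0.174, 0.985, 0.0, 0.0]
wrist_force: [0.8, 1.2, 2.8]
width: 0.531
finger_force: 15.0
648.5,9,140,70 -> [  0.13   0.11 -10.62] turn 0.000 rows 2.5
527.3,-404.2,140,70 -> [ -2.61 -42.87 -10.64] turn 0.000 rows 10.6
527.3,-404.2,42,70 -> [ -2.6  -42.87  -0.84] turn 0.000 rows 10.3
[649.4   7.6  33.8] w0.531 f15.0 t12.7 -1.34
```

```bash
python3 -m inch '[[[1,0,0,-4,0],[1,0,0,-8,0],[1,-0.2,-3.5,-9.5,0],[1,-0.4,-7.5,-9.5,0],[1,-0.7,-11.5,-9.5,0],[1,-0.9,-15.5,-9.5,0],[1,-1.2,-19.5,-9.5,0],[1,-1.4,-23.5,-9.5,0],[1,-1.7,-27.5,-9.5,0],[1,-1.9,-31.5,-9.5,0],[1,-2.2,-35.5,-9.5,0],[1,-2.4,-39.5,-9.5,0],[1,-2.6,-42.9,-9.5,0],[1,-2.6,-42.9,-9.5,0],[1,-2.6,-42.9,-6.5,0],[1,-2.6,-42.9,-3.5,0],[1,-2.6,-42.9,-1.5,0],[1,-2.6,-42.9,-1,0],[1,-2.6,-42.9,-1,0],[1,-2.6,-42.9,-1,0]]]' 15; python3 go.py 527.3,-404.2,38.8,70
```

```text
t: 14.32
ee_pos: [527.2, -404.7, 43.6]
tcp_rot: [0.173, 0.985, -0.0, 0.0]
wrist_force: [-0.0, -0.5, -1.1]
width: 0.53
finger_force: 15.0
527.3,-404.2,38.8,70 -> [0.   0.05 0.48] turn 0.001 rows 0.1
[ 527.2 -404.7   43.6] w0.530 f15.0 t14.3 -2.01
```

```bash
python3 -m inch '[[[1,0,0,0.15,0],[1,0,0,0.3,0],[1,0,0,0.4,0],[1,0,0,0.48,0],[1,0,0,0.48,0],[1,0,0,0.48,0],[-0.4,0,0,0.48,0],[-0.4,0,0,0.48,0],[-0.4,0,0,0.48,0],[-0.4,0,0,0.48,0],[-0.4,0,0,0.48,0],[-0.4,0,0,-1.5,0],[-0.4,0,0,-4,0],[-0.4,0,0,-8,0],[-0.4,0,0,-8,0],[-0.4,0,0,-8,0],[-0.4,0,0,-8,0]]]' 15; python3 go.py 457.5,-142,110,65.5
```

```text
t: 15.73
ee_pos: [526.9, -404.7, 123.6]
tcp_rot: [0.174, 0.985, -0.0, 0.0]
wrist_force: [0.2, 0.0, -0.9]
width: 0.698
finger_force: 0.0
457.5,-142,110,65.5 -> [15.5  22.31  1.35] turn 0.079 rows 6.5
[ 526.9 -404.7  123.6] w0.698 f0.0 t15.7 -2.01
```

```bash
python3 -m inch '[[[-1,2.4,3.4,1.3,0.08],[-1,4.8,6.8,1.3,0.08],[-1,7.2,10.2,1.3,0.08],[-1,9.6,13.6,1.3,0.08],[-1,12,17,1.3,0.08],[-1,14.4,20.4,1.3,0.08],[-1,15.5,22.3,1.3,0.08],[-1,15.5,22.3,1.3,0.08],[-1,15.5,22.3,1.3,0.08],[-1,15.5,22.3,1.3,0.08],[-1,15.5,22.3,1.3,0.08]]]' 12; python3 go.py 457.5,-142,26,65
python3 - <<'E'
from h import *
s=snap('side'); w=snap('wrist')
cv2.imwrite('pics/c4.png',np.hstack([cv2.resize(s['pixels'][204:384,180:360],(390,390)),cv2.resize(w['pixels'],(400,390))]))
E
```

```text
t: 16.65
ee_pos: [457.7, -143.3, 110.1]
tcp_rot: [0.213, 0.977, -0.0, -0.0]
wrist_force: [0.3, -0.4, 0.6]
width: 1.001
finger_force: 0.0
457.5,-142,26,65 -> [0.07 0.11 8.41] turn 0.006 rows 2.0
[ 457.7 -143.3  110.1] w1.001 f0.0 t16.6 -1.62
```

View pics/c4.png

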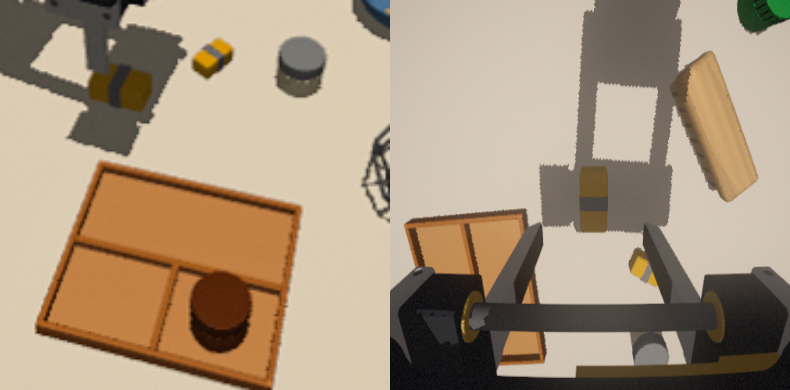

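Side half: the brown jar is inside its compartment (220,305). Wrist half: the large eraser (594,198) is between the fingers and aligned. Grasping it.

```bash
python3 -m inch '[[[-1,0.1,0.1,3,0],[-1,0.1,0.1,6,0],[-1,0.1,0.1,8.4,0],[-1,0.1,0.1,8.4,0],[-1,0.1,0.1,8.4,0],[1,0.1,0.1,8.4,0],[1,0.1,0.1,8.4,0],[1,0.1,0.1,8.4,0],[1,0.1,0.1,8.4,0],[1,0.1,0.1,8.4,0],[1,0.1,0.1,8.4,0],[1,0.1,0.1,8.4,0],[1,0.1,0.1,8.4,0],[1,0.1,0.1,8.4,0],[1,0.1,0.1,8.4,0],[1,0.1,0.1,8.4,0]]]' 12; python3 go.py 436.3,-370.8,120,70 436.3,-370.8,32,70
```

```text
t: 18.08
ee_pos: [456.9, -140.8, 26.4]
tcp_rot: [0.213, 0.977, -0.0, -0.0]
wrist_force: [-0.0, -0.3, 0.2]
width: 0.357
finger_force: 12.0
436.3,-370.8,120,70 -> [ -7.68 -21.77  -9.36] turn -0.080 rows 6.0
436.3,-370.8,32,70 -> [ -7.69 -21.77  -0.56] turn -0.080 rows 5.5
[ 456.9 -140.8   26.4] w0.357 f12.0 t18.1 -1.62
```

```bash
python3 -m inch '[[[1,0,0,-4,0],[1,0,0,-8,0],[1,-1.3,-3.6,-9,-0.08],[1,-2.6,-7.2,-9,-0.08],[1,-3.9,-10.8,-9,-0.08],[1,-5.2,-14.4,-9,-0.08],[1,-6.5,-18,-9,-0.08],[1,-7.7,-21.8,-9,-0.08],[1,-7.7,-21.8,-9,-0.08],[1,-7.7,-21.8,-6,-0.08],[1,-7.7,-21.8,-3,-0.08],[1,-7.7,-21.8,-1,-0.08],[1,-7.7,-21.8,-1,-0.08],[1,-7.7,-21.8,-1,-0.08],[1,-7.7,-21.8,-1,-0.08]]]' 12; python3 go.py 436.3,-370.8,31.4,70
```

```text
t: 19.33
ee_pos: [436.9, -371.2, 37.4]
tcp_rot: [0.173, 0.985, -0.0, 0.0]
wrist_force: [0.2, 0.2, -0.1]
width: 0.361
finger_force: 12.0
436.3,-370.8,31.4,70 -> [0.07 0.02 0.6 ] turn 0.001 rows 0.1
[ 436.9 -371.2   37.4] w0.361 f12.0 t19.3 -2.08
```

```bash
python3 -m inch '[[[1,0,0,0.2,0],[1,0,0,0.4,0],[1,0,0,0.6,0],[1,0,0,0.6,0],[1,0,0,0.6,0],[-0.03,0,0,0.6,0],[-0.03,0,0,0.6,0],[-0.03,0,0,0.6,0],[-0.03,0,0,0.6,0],[-0.03,0,0,-0.5,0],[-0.03,0,0,-2,0],[-0.03,0,0,-4.5,0],[-0.03,0,0,-8.5,0],[-0.03,0,0,-8.5,0],[-0.03,0,0,-8.5,0],[-0.03,0,0,-8.5,0]]]' 12; python3 go.py 454.5,13.5,120,99.5
```

```text
t: 20.67
ee_pos: [436.5, -371.2, 122.2]
tcp_rot: [0.173, 0.985, -0.0, 0.0]
wrist_force: [0.3, 0.2, -0.0]
width: 0.511
finger_force: 0.0
454.5,13.5,120,99.5 -> [11.45 36.77  0.19] turn -0.515 rows 9.2
[ 436.5 -371.2  122.2] w0.511 f0.0 t20.7 -2.08
```

```bash
python3 -m inch '[[[-1,1.2,3.8,0.5,-0.05],[-1,2.4,7.6,0.5,-0.1],[-1,3.6,11.4,0.5,-0.15],[-1,4.8,15.2,0.5,-0.2],[-1,6,19,0.5,-0.25],[-1,7.2,22.8,0.5,-0.31],[-1,8.4,26.8,0.5,-0.37],[-1,9.6,30.6,0.5,-0.43],[-1,10.8,34.4,0.5,-0.515],[-1,11.4,36.8,0.5,-0.515],[-1,11.4,36.8,0.5,-0.515],[-1,11.4,36.8,0.5,-0.515],[-1,11.4,36.8,0.5,-0.515],[-1,11.4,36.8,0.5,-0.515],[-1,11.4,36.8,0.5,-0.515]]]' 25; python3 go.py 454.5,13.5,32,99.5
python3 - <<'E'
from h import *
s=snap('side'); w=snap('wrist')
cv2.imwrite('pics/c5.png',np.hstack([cv2.resize(s['pixels'][204:384,180:360],(390,390)),cv2.resize(w['pixels'],(400,390))]))
E
```

```text
t: 21.92
ee_pos: [454.8, 12.4, 116.1]
tcp_rot: [-0.082, 0.997, -0.0, -0.0]
wrist_force: [0.1, 0.4, -0.6]
width: 1.002
finger_force: 0.0
454.5,13.5,32,99.5 -> [0.   0.11 8.41] turn -0.002 rows 2.0
[454.8  12.4 116.1] w1.002 f0.0 t21.9 -1.9
```

View pics/c5.png

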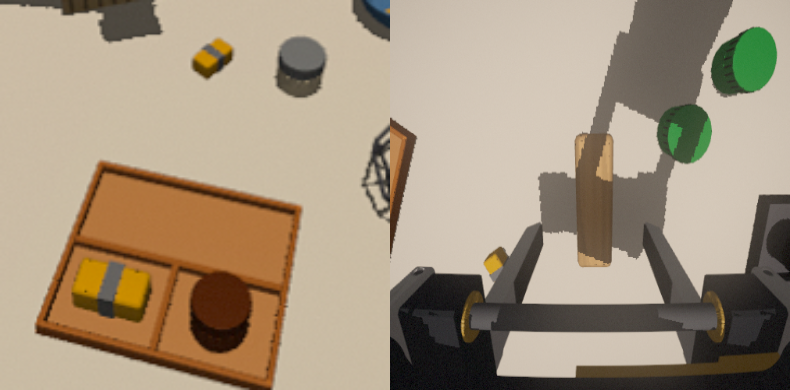

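Side half: the eraser lies flat in its compartment (112,290). Wrist half: the pale brush (594,200) is aligned between the fingers and the green jar (685,132) is clear.

```bash
python3 -m inch '[[[-1,0,0.1,3,0],[-1,0,0.1,6,0],[-1,0,0.1,8.3,0],[-1,0,0.1,8.3,0],[-1,0,0.1,8.3,0],[1,0,0.1,8.3,0],[1,0,0.1,8.3,0],[1,0,0.1,8.3,0],[1,0,0.1,8.3,0],[1,0,0.1,8.3,0],[1,0,0.1,8.3,0],[1,0,0.1,8.3,0],[1,0,0.1,8.3,0],[1,0,0.1,8.3,0],[1,0,0.1,8.3,0],[1,0,0.1,8.3,0]]]' 25; python3 go.py 510.2,-310.5,120,69.8 510.2,-310.5,43,69.8
```

```text
t: 23.35
ee_pos: [454.9, 14.6, 33.6]
tcp_rot: [-0.083, 0.997, -0.0, 0.0]
wrist_force: [-1.1, 0.6, 1.9]
width: 0.465
finger_force: 25.0
510.2,-310.5,120,69.8 -> [ -0.07 -32.98  -8.64] turn 0.519 rows 8.2
510.2,-310.5,43,69.8 -> [ -0.07 -32.98  -0.94] turn 0.519 rows 7.9
[454.9  14.6  33.6] w0.465 f25.0 t23.4 -1.9
```

```bash
python3 -m inch '[[[1,0,0,-4,0],[1,0,0,-8,0],[1,0,-3.5,-8.5,0.06],[1,0,-7,-8.5,0.12],[1,0,-10.5,-8.5,0.18],[1,0,-14,-8.5,0.24],[1,0,-17.5,-8.5,0.3],[1,0,-21,-8.5,0.36],[1,0,-24.5,-8.5,0.42],[1,0,-28,-8.5,0.48],[1,0,-31.5,-8.5,0.519],[1,-0.1,-33,-8.5,0.519],[1,-0.1,-33,-8.5,0.519],[1,-0.1,-33,-6,0.519],[1,-0.1,-33,-3,0.519],[1,-0.1,-33,-1.3,0.519],[1,-0.1,-33,-1,0.519],[1,-0.1,-33,-1,0.519],[1,-0.1,-33,-1,0.519]]]' 25; python3 go.py 510.2,-310.5,38.6,69.8
```

```text
t: 24.93
ee_pos: [510.8, -310.1, 44.0]
tcp_rot: [0.175, 0.985, -0.0, 0.0]
wrist_force: [-0.5, 0.3, -0.9]
width: 0.468
finger_force: 25.0
510.2,-310.5,38.6,69.8 -> [ 0.04 -0.05  0.54] turn 0.000 rows 0.1
[ 510.8 -310.1   44. ] w0.468 f25.0 t24.9 -1.91
```

Lower, release, lift, and back off toward the robot for a clear view.

```bash
python3 -m inch '[[[1,0,0,0.2,0],[1,0,0,0.4,0],[1,0,0,0.54,0],[1,0,0,0.54,0],[1,0,0,0.54,0],[-0.35,0,0,0.54,0],[-0.35,0,0,0.54,0],[-0.35,0,0,0.54,0],[-0.35,0,0,0.54,0],[-0.35,0,0,0.54,0],[-0.35,0,0,-1.5,0],[-0.35,0,0,-4,0],[-0.35,0,0,-8,0],[-0.35,0,0,-12,0],[-0.35,0,4,-14,0],[-0.35,0,8,-14,0],[-0.35,0,12,-14,0],[-0.35,0,16,-14,0],[-0.35,0,18,-14,0],[-0.35,0,18,-14,0]]]' 25
python3 -m inch '[[[-0.35,3,3,0,0],[-0.35,3,6,0,0],[-0.35,3,10,0,0],[-0.35,3,10,0,0],[-0.35,3,10,0,0],[-0.35,3,10,0,0]]]'
python3 - <<'E'
from h import *
s=snap('scene'); w=snap('side')
cv2.imwrite('pics/fin.png',np.hstack([cv2.resize(s['pixels'],(400,400)),cv2.resize(w['pixels'],(400,400))]))
for n,off in(('scene',-1),('side',2)):
    s=ld(n); P=cloud(s)-[0,0,off]; ok=s['range_z']>0
    for name,c,yaw in(('tan',(496,-349),-20.2),('blk',(500.5,347.2),10)):
        m=ok&(np.hypot(P[...,0]-c[0],P[...,1]-c[1])<150)&(P[...,2]>11)&(P[...,2]<18)
        q=P[m][:,:2].astype(np.float32); print(n,name,cv2.minAreaRect(q))
        a=np.radians(yaw); Rm=np.array([[np.cos(a),np.sin(a)],[-np.sin(a),np.cos(a)]])
        L=(P[...,:2]-c)@Rm.T
        for nm,x0,x1,y0,y1 in(('long',-94,94,3,79),('s+',3,94,-79,-3),('s-',-94,-3,-79,-3)):
            k=ok&(L[...,0]>x0)&(L[...,0]<x1)&(L[...,1]>y0)&(L[...,1]<y1)&(P[...,2]>24)&(P[...,2]<60)
            if k.sum()<20: continue
            z=P[k][:,2]; t=np.percentile(z,85); r=cv2.minAreaRect(L[k&(P[...,2]>t-5)].astype(np.float32)); print('  ',nm,'top %.1f'%t,np.round(r[0],1),np.round(r[1]),round(r[2],1))
    for nm,c in(('grey',(651,-140)),('bowl',(797,-43)),('orn',(738,-290))):
        k=ok&(np.hypot(P[...,0]-c[0],P[...,1]-c[1])<90)&(P[...,2]>25); q=P[k]; q=q[q[:,2]>np.percentile(q[:,2],90)-5]
        print('  ',nm,np.round(cv2.minAreaRect(q[:,:2].astype(np.float32))[0]))
E
```

```text
t: 26.6
ee_pos: [573.6, -137.3, 183.5]
tcp_rot: [0.173, 0.985, 0.001, 0.0]
wrist_force: [0.7, -0.4, 0.5]
width: 0.674
finger_force: 0.0
t: 27.1
ee_pos: [578.9, -38.4, 183.4]
tcp_rot: [0.175, 0.984, -0.0, -0.0]
wrist_force: [0.5, -0.6, -1.2]
width: 0.674
finger_force: 0.0
scene tan ((494.607666015625, -348.0715637207031), (173.727783203125, 203.13235473632812), 69.71920776367188)
   long top 49.9 [-1.4 42.5] [128.  45.] 0.3
   s+ top 51.8 [ 46.8 -41.5] [50. 47.] 59.0
   s- top 35.9 [-47.5 -40.5] [39. 63.] 87.0
scene blk ((499.93841552734375, 347.1764221191406), (203.41102600097656, 172.83677673339844), 9.52443790435791)
   long top 49.7 [-1.8 39.5] [ 46. 130.] 89.3
   s- top 51.6 [-50.1 -40.2] [48. 48.] 5.0
   grey [610. -79.]
   bowl [796. -42.]
   orn [ 734. -287.]
side tan ((497.18560791015625, -348.9901123046875), (172.7061004638672, 201.59017944335938), 69.58955383300781)
   long top 49.8 [ 1.9 39.8] [130.  45.] 0.3
   s+ top 51.1 [ 48.5 -42.5] [50. 49.] 50.2
   s- top 34.9 [-45.8 -41.7] [61. 36.] 1.4
side blk ((501.9542236328125, 345.9793701171875), (199.52342224121094, 174.38815307617188), 9.577313423156738)
   long top 49.6 [-0.6 38.1] [ 47. 127.] 87.1
   s- top 51.5 [-48.3 -41.1] [48. 50.] 8.1
   grey [ 591. -101.]
   bowl [800. -43.]
   orn [ 740. -287.]
```

View pics/fin.png

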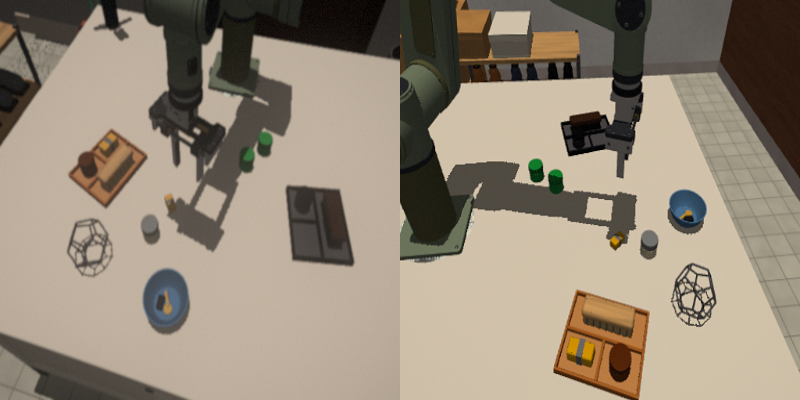

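Both kits are complete, with tops at 50, 51 and 35 mm, so everything sits on the tray floors and is centred. The grey jar's reading took in the gripper, but in the picture the jar (150,225), the bowl and the ornament stand where they were.

```bash
python3 -c "
from bench import hand_in; print(hand_in())"
```

```text
the job is handed in; nothing more can be done
None
```

Both kits are made up and the job was handed in at about 27 s of the 131 s allowed; `hand_in()` returned no verdict, but the last pictures showed all five items seated in their compartments, the bowl and ornament measured in place, and the grey jar unmoved by eye only, as the gripper spoiled its reading.

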